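Pull the filter cassette from the extractor dock

ROBOT

A 6-joint arm with a two-finger parallel gripper is mounted at the origin on the work surface. World frame = base frame: x ahead of the robot, y to its left, z up, the work surface at z = 0. Lengths are in m, angles in rad, forces in N, time in s.
With the tool pointing down it reaches from about 0.425 to 1.125 m from the base axis. Payload 14.9 kg.
Tool frame: the origin (TCP) lies midway between the tips of the shut fingers; the grasp point (between the pads) lies 19 mm behind it; z points along the fingers, y is the line along which they close (so a half turn about z gives the same grasp; the last joint's range is limited). The gripper opens to 91 mm and grips with 3 to 60 N. Pads are 32 mm wide; open, the fingers measure 118 mm over their backs; the gripper's body (76 mm by 178 mm) begins 60 mm behind the grasp point.
Start: joints at [1.232, 0.379, 1.734, -0, 1.028, -0.033], TCP at [0.211, 0.668, 0.214] pointing down, gripper open.
Joint ranges: [-2.77, 2.77], [-0.74, 2.19], [0, 2.66], [-1.06, 4.2], [0.31, 2.87], [-3.08, 3.08]. Speed limits (rad/s): [1.89, 1.89, 2.39, 3.14, 3.14, 3.14].

INTERFACE

Orientations are given as a rotation vector (axis times angle).
In Python, from plant import manip gives the robot as it stands.
- The arm moves only by the tool arm_command, never from a script. Its argument "deltas" is a list of rows, each a list of 5 numbers: the closure, from 0 (fully open) to 1 (shut), then the shift along the tool's x, y, z in m, then the turn about the tool's z in degrees. In form: [[gripper, x, y, z, roll], ...]. A call has 1 to 10 rows; each row is the pose to reach, as a shift and turn from the pose commanded when the call began, along the tool's axes at that moment; what a row does not reach only later rows make up. A row lasts 1/10 s, in which the tool goes at most 50 mm and 8.59 degrees, less where a joint would pass 70% of its speed; a pose out of reach is approached as far as the arm can. A call with a gripper value outside its range is refused whole. The fingers move at their own pace and stop on an object; "squeeze" is the grip in N (left out, the last holds). Time passes only in rows, so rows that repeat a pose let the fingers close. It gives the time, the measured TCP pose, the force, the opening and the grip force at its end, in the units of the state.
- manip.get_state(): the state, without advancing time (a new reading comes with each control period).
- manip.snapshot(name): name is "side" or "top"; returns a dict with "img" (480x640x3 uint8, blue, green, red), "range_z" (480x640 float32, m along the optical axis (not along the pixel's ray), 0 where there is no reading), "K" (3x3 intrinsics, pixels), "rvec" (rotation vector, rad) and "tvec" (3), from world to camera coordinates, as OpenCV has them. Camera axes: x right, y down, z forward; pixel columns grow to the right and rows downward; lengths in m; the calibration is good to about 2 mm. A picture is of the moment at which its call begins.
- manip.sign_off(): hands the job in; it is judged then, once.
The state is a dict: "time_s": time; "qpos": joint angles; "joint_vel": joint speeds; "joint_efforts": joint torques, N m; "position": TCP position; "ee_rot": TCP orientation; "contact_force": force on the tool from outside, world axes, zero at the start; "moment": the same for the moment, N m; "grip_width": finger opening in m; "finger_force": force on a finger pad.
Only numpy, scipy, OpenCV 4.12 (cv2) and the standard library are available. Lean on these libraries where they do the work, as an engineer would, in place of code of your own. Each camera call takes 0.05 s, during which the arm holds its last target. There are 200 camera calls.

TASK

Lift the yellow chip scraper up off its hook beside the dust filter, stand it blade down in the narrow yellow caddy and let go of it without dropping it. Then pinch the two orange catches of the filter cassette together until both are in, draw the cassette straight up out of its dock and finish while still holding it by the pinched catches, still and upright, well clear above the dock and touching nothing else. Leave the other things on the bench where they are.

Things in the scene. Friction and masses are not known exactly. Their poses are not given: they have to be found in the camera images.
- dock: Dark grey dust-filter dock, fixed. Origin at bench height under the middle of the cassette's well; z up, y from catch to catch. Body x -45 to 105 mm, y +-38 mm, 90 mm high; round duct stub on to x = 150, its top at 80 mm. Lips at the well's mouth (70 to 90 mm up at +-y) hold the catches' noses down; well floor 20 mm up, sideways play 1.5 mm.
- cassette: Grey filter cassette with pleated paper and a blue top mark, loose, 0.26 kg, 52 mm (x) x 24 mm (y) above, 115 mm high. Origin at the centre of its underside, axes as the dock's; seated, it is 20 mm above the dock's origin. Sprung orange catches along its +y and -y sides lock it in; pinched, it draws straight up: 35 mm frees the noses, 70 mm its foot.
- pinch (a point): Point on the cassette's axis midway between the catches, 97 mm above its origin (117 above the bench when seated). Catches are 30 mm wide (x), outer faces 52 mm apart along y at rest, 40 mm fully pinched; seated, they stand free of the dock from 90 to 138 mm above the bench. Close the fingers along the cassette's y and grip at 20 N or more.
- catch_left (a joint): Travel of the catch on the cassette's +y side, m: 0 at rest (spring 2 N), 0.006 fully in at its stop (5 N); its nose lets go of the lip at 0.0035 to 0.005.
- catch_right (a joint): The same for the catch on the -y side, growing inward.
- hook: Steel hook stand, fixed 90 to 110 mm from the dock's axis on its +y side, turned as the dock. Origin at bench height below where the scraper hangs. Peg 10 mm wide (y), 8 mm thick, top at 145 mm, runs along x from a post (x 30 to 42, 145 mm high) to a tip at x -20 to -14 mm that turns up to 155 mm. Foot 80 x 50 x 8 mm.
- scraper: Chip scraper, loose, 156 mm tall, 0.12 kg, hanging upright on the hook, axes as the hook's. Origin at the middle of the blade's lower edge, which hangs 45 mm above the bench; z up, x through its thickness. Steel blade 84 mm (y) x 4 mm, to 64 mm height; then a yellow frame 52 mm (y) x 12 mm with a window 36 mm wide, 64 to 100 mm up, for the peg.
- scraper_grip (a point): Middle of the scraper's yellow grip, 136 mm above its origin; the grip is 30 mm (y) x 12 mm (x), from 108 to 156 mm. To come off the hook the scraper must rise more than 10 mm (at most 27, or the window's lower edge meets the peg), then go 40 mm or more along the hook's -x.
- caddy: Narrow yellow open-topped caddy, fixed, 56 mm (x) x 120 mm (y) x 75 mm high outside, walls and floor 5 mm (inside 46 x 110 mm). Origin at the centre of its underside, z up. The scraper stands in it with its blade along the caddy's y; let go, it stands or leans against a wall.
- bowl: Bystander: small turned wooden bowl, 110 mm across, 50 mm high, origin at its underside, loose.
- wax_tin: Bystander: wax tin with a brass lid, 70 mm across, 60 mm high, origin at its underside, loose.
- glue: Bystander: white glue bottle with an orange cap, 56 mm across, 150 mm high, origin at its underside, loose.
- sanding_block: Bystander: cork sanding block 70 x 110 x 30 mm, origin at its underside, loose.
- chuck: Bystander: steel lathe chuck, 90 mm across, 50 mm high, origin at its underside, loose.
- blank: Bystander: upright round wood blank, 60 mm across, 60 mm high, origin at its underside, loose.
- gouge: Bystander: turning gouge lying flat, 300 mm long, handle along its -x, origin at its underside, loose.
Things that resemble listed ones, but are neither listed nor needed, are in the scene too. Of the things that look like the dock, take the one that is farthest to the robot's left at the start. Several things have the shape of the caddy; the one meant has the colours described above.

How it is judged:
By the outcome, as a careful person would: the job done as asked, in the order asked, and still so for the second after the job is handed in, while the arm keeps its last pose, push and grip.
It also fails if it takes over 58 s, if anything falls off the work surface, if the arm or the gripper's body presses on something with over 40 N, if the wrist force passes 120 N, or if a joint passes its speed limit or range.

## Working session

There is one attempt and no reset: what is moved stays moved. The work goes in short steps, Python scripts to look and compute and a tool call to move; the robot and the scene stay as the last step left them, time stands still between calls to the robot, and variables do not carry over. Pictures are saved under pics/ and viewed, at most 10 in all, crops included, and the job is handed in when it is done.

Besides the shell and the picture viewer there is one more tool, called after "Call:" by a JSON object that holds its "method" and its "body". arm_command: Moves the arm, as the interface text tells. Its arguments: {"type":"object","properties":{"deltas":{"type":"array"},"squeeze":{"type":"number"}},"required":["deltas"]}

```bash
mkdir -p pics; cat > h.py <<'E'
import numpy as np, cv2
from plant import manip
def snap(n):
    s=manip.snapshot(n); np.savez(f'{n}.npz',**{k:np.array(v) for k,v in s.items()}); return s
def load(n): return dict(np.load(f'{n}.npz'))
def cloud(s):
    K=s['K'];R=cv2.Rodrigues(np.array(s['rvec'],float))[0];t=np.array(s['tvec']).ravel()
    v,u=np.mgrid[:480,:640];z=s['range_z']
    p=np.stack([(u-K[0,2])/K[0,0]*z,(v-K[1,2])/K[1,1]*z,z],-1)
    return (p-t)@R, z>0
def proj(s,P):
    return cv2.projectPoints(np.array(P,float).reshape(-1,3),np.array(s['rvec'],float),np.array(s['tvec'],float),s['K'],None)[0].reshape(-1,2)
E
python3 - <<'E'
from h import *
for n in('side','top'):
    s=snap(n);cv2.imwrite(f'pics/{n}0.png',s['img'])
    R=cv2.Rodrigues(np.array(s['rvec'],float))[0];print(n,-R.T@np.array(s['tvec']).ravel(),s['K'][0,0])
print(manip.get_state())
E
```

```text
side [ 0.21066928 -0.97714812  0.69089848] 461.4254367935892
top [ 0.20051523 -0.01250932  1.59570949] 577.11168289259
{'time_s': 0.1, 'qpos': array([ 1.23174093e+00,  3.79374151e-01,  1.73468766e+00, -4.33695081e-05,
        1.02850952e+00, -3.33045051e-02]), 'joint_vel': array([ 4.56699098e-04,  7.87671612e-05, -4.35277610e-04,  1.67933730e-03,
       -7.95230719e-04,  1.07492204e-03]), 'joint_efforts': array([ 2.50068799e-03, -7.65027094e+01, -4.35293198e+01,  6.53377105e-02,
        3.98303778e-02, -6.99763063e-05]), 'position': array([0.21061138, 0.66720843, 0.21335844]), 'ee_rot': array([-4.78346969e-01, -3.10481518e+00,  1.52146405e-03]), 'contact_force': array([-0.35106006,  0.87912815, -0.68824548]), 'moment': array([-0.01572885,  0.06392799, -0.00824957]), 'finger_force': 0.0, 'grip_width': 0.0913864433279525}
```

View pics/side0.png

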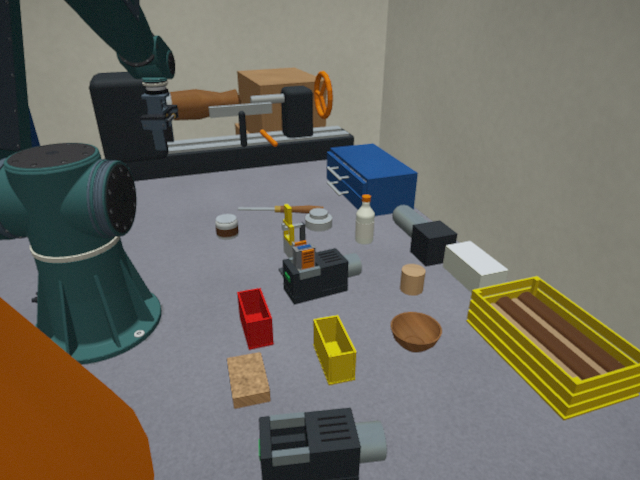

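View pics/top0.png

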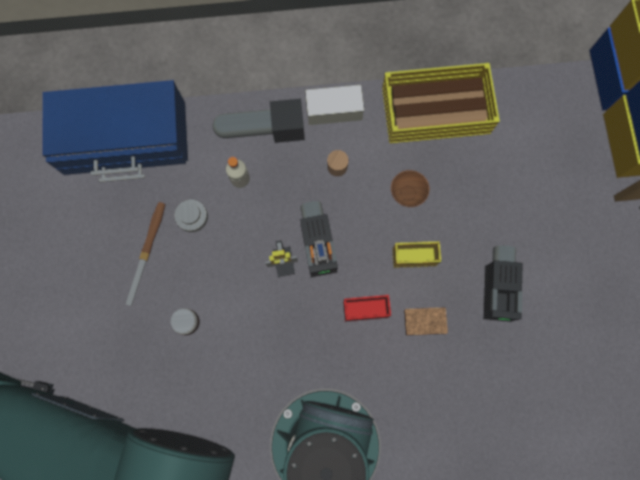

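Candidates: the docks are at top (318,240), with cassette and hook, and (505,285), which is empty and to the right. The black box with a grey cylinder at (265,120) is background. Caddies are yellow (417,253) and red (367,307), and the big yellow crate at (440,100) is not one. I choose the dock at (318,240), the scraper at (280,257) and the yellow caddy at (417,253). I'll check these in a close crop and measure.

```bash
python3 - <<'E'
from h import *
s=load('top');a=s['img'][180:300,255:455]
cv2.imwrite('pics/c1.png',cv2.resize(a,None,fx=4,fy=4,interpolation=cv2.INTER_CUBIC))
def rect(name,m,P,key):
    q=P[m]; r=cv2.minAreaRect(q[:,:2].astype(np.float32)); print(key,name,m.sum(),np.round(r[0],4),np.round(r[1],4),round(r[2],1),'z',np.round(np.percentile(q[:,2],[5,50,95]),3))
for key in('top','side'):
    s=load(key);P,ok=cloud(s);hsv=cv2.cvtColor(s['img'],cv2.COLOR_BGR2HSV);H,S,V=[hsv[...,i].astype(int) for i in range(3)]
    v,u=np.mgrid[:480,:640]
    yel=(H>22)&(H<34)&(S>120)&ok
    org=(H>5)&(H<20)&(S>150)&ok
    blu=(H>95)&(H<125)&(S>100)&ok
    x,y,z=P[...,0],P[...,1],P[...,2]
    # regions in world
    if key=='top':
        for n,b in dict(caddy=(385,450,230,275),scr=(262,300,235,275),cas=(300,340,225,275)).items():
            B=(u>b[0])&(u<b[1])&(v>b[2])&(v<b[3])
            q=P[B&ok];print(n,q[:,:2].min(0),q[:,:2].max(0))
            if n=='caddy': rect('rim',B&ok&(z>.06)&(z<.09),P,key)
            if n=='scr':
                rect('yel',B&yel&(z>.13),P,key); rect('gripTop',B&ok&(z>.185),P,key)
                rect('foot',B&ok&(z>.004)&(z<.02),P,key)
            if n=='cas':
                rect('top',B&ok&(z>.12)&(z<.15),P,key);rect('blue',B&blu&(z>.12),P,key);rect('org',B&org&(z>.08),P,key);rect('dock',B&ok&(z>.08)&(z<.1),P,key)
    else:
        B=(x>.3)&(x<.75)&(y<.3)&(y>-.4)
        rect('caddyrim',B&yel&(y<0)&(z>.065)&(z<.085),P,key)
        rect('scr',B&yel&(y>0)&(z>.1),P,key)
        rect('grip',B&yel&(y>0)&(z>.16),P,key)
        rect('org',B&org&(y>-.05)&(z>.09)&(z<.16),P,key)
        rect('blue',B&blu&(z>.12)&(z<.15)&(y>-.1),P,key)
E
```

```text
caddy [ 0.4128374  -0.40815178] [ 0.55370729 -0.21539099]
top rim 323 [ 0.4697 -0.2963] [0.1195 0.0584] 87.0 z [0.062 0.073 0.08 ]
scr [0.45363983 0.01718903] [0.57290879 0.12731818]
top yel 134 [0.479  0.0686] [0.0139 0.0498] 6.1 z [0.146 0.187 0.203]
top gripTop 74 [0.4793 0.0697] [0.0138 0.0296] 3.7 z [0.188 0.199 0.204]
top foot 277 [0.5119 0.074 ] [0.0989 0.1093] 84.8 z [0.004 0.007 0.013]
cas [ 0.44035733 -0.09860651] [0.58272254 0.0214967 ]
top top 269 [ 0.4889 -0.0369] [0.0543 0.0532] 87.2 z [0.126 0.135 0.141]
top blue 37 [ 0.4899 -0.0368] [0.0273 0.0091] 5.9 z [0.13  0.135 0.14 ]
top org 17 [ 0.4888 -0.037 ] [0.0243 0.0464] 5.7 z [0.133 0.138 0.143]
top dock 873 [ 0.5072 -0.0345] [0.1289 0.076 ] 5.2 z [0.083 0.089 0.095]
side caddyrim 529 [ 0.475  -0.2968] [0.124  0.0558] 86.8 z [0.066 0.073 0.076]
side scr 288 [0.4836 0.065 ] [0.0161 0.0521] 9.1 z [0.107 0.154 0.2  ]
side grip 126 [0.4846 0.0673] [0.0144 0.0327] 5.3 z [0.163 0.185 0.201]
side org 67 [0.602 0.087] [0.3383 0.0835] 41.0 z [0.109 0.138 0.15 ]
side blue 36 [ 0.4964 -0.0357] [0.0345 0.0156] 3.5 z [0.135 0.136 0.138]
```

View pics/c1.png

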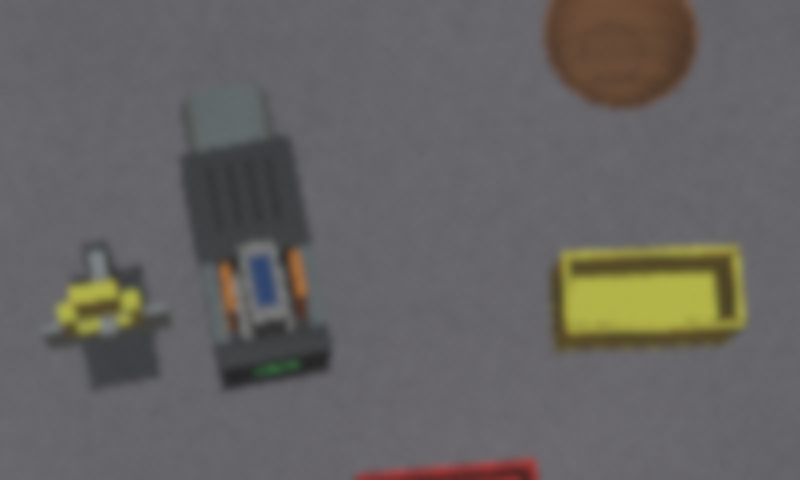

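The crop confirms the choice. The scraper's yellow frame is at about (98,305) on the peg, the cassette with its blue mark and orange catches at (262,285), and the yellow caddy at (650,295). Next I'll refine the yaws and the offset between the cameras.

```bash
python3 - <<'E'
from h import *
def rr(q): r=cv2.minAreaRect(q[:,:2].astype(np.float32)); return np.round(r[0],4),np.round(r[1],4),round(r[2],1)
for key in('top','side'):
    s=load(key);P,ok=cloud(s);x,y,z=P[...,0],P[...,1],P[...,2]
    m=ok&(z>.082)&(z<.098)&(x>.42)&(x<.66)&(y<.04)&(y>-.11)
    print(key,'docktop',m.sum(),*rr(P[m]))
    # edge line fits: per x bin, y extremes
    q=P[m]; 
    for f in(np.min,np.max):
        xs=np.arange(.46,.58,.012);yy=[f(q[(q[:,0]>a)&(q[:,0]<a+.012)][:,1]) for a in xs]
        c=np.polyfit(xs+.006,yy,1);print('  edge',np.round(c,3),'deg',np.degrees(np.arctan(c[0])).round(1))
    m=ok&(z>.06)&(z<.085)&(y<-.2)&(y>-.4)&(x>.4)&(x<.55);q=P[m]
    for f in(np.min,np.max):
        ys=np.arange(-.34,-.25,.012);xx=[f(q[(q[:,1]>a)&(q[:,1]<a+.012)][:,0]) for a in ys]
        c=np.polyfit(ys+.006,xx,1);print('  caddy edge',np.round(c,3),'deg',-np.degrees(np.arctan(c[0])).round(1), 'x at -.296',np.polyval(c,-.296).round(4))
    print('  caddy y',q[:,1].min(),q[:,1].max(),'x',q[:,0].min(),q[:,0].max())
    m=ok&(z<.02)&(z>-.02)&(x>.3)&(x<.7)&(y>-.5)&(y<.4);print('  bench z',np.median(z[m]))
E
```

```text
top docktop 1134 [ 0.5365 -0.0126] [0.1912 0.114 ] 5.4
  edge [ 0.095 -0.12 ] deg 5.4
  edge [-0.042  0.03 ] deg -2.4
  caddy edge [0.064 0.46 ] deg -3.6 x at -.296 0.4411
  caddy edge [0.061 0.516] deg -3.5 x at -.296 0.4977
  caddy y -0.35715054080917397 -0.23556257564763114 x 0.43858826369727333 0.5011638598589286
  bench z -0.0003499420642459723
side docktop 867 [ 0.5373 -0.016 ] [0.1805 0.1165] 4.6
  edge [ 0.087 -0.12 ] deg 5.0
  edge [ 0.09  -0.052] deg 5.1
  caddy edge [0.054 0.463] deg -3.1 x at -.296 0.4474
  caddy edge [0.056 0.519] deg -3.2 x at -.296 0.5025
  caddy y -0.3598613093821484 -0.2349014362827112 x 0.44418266230680087 0.5055329941075385
  bench z 0.00013436973207837604
```

Call:
{"method": "arm_command", "body": {"deltas": [[0,-0.03,-0.03,-0.056,6],[0,-0.06,-0.07,-0.056,14],[0,-0.1,-0.11,-0.056,22],[0,-0.13,-0.15,-0.056,30],[0,-0.17,-0.19,-0.056,38],[0,-0.2,-0.23,-0.056,46],[0,-0.235,-0.265,-0.056,53],[0,-0.27,-0.3,-0.056,60],[0,-0.305,-0.335,-0.056,67.3],[0,-0.34,-0.37,-0.056,67.3]]}}

```text
time_s: 1.1
position: [0.4127, 0.2321, 0.27]
ee_rot: [2.124, 2.315, 0.0]
contact_force: [1.4, 1.4, 0.2]
grip_width: 0.0914
finger_force: 0.0
```

```bash
cat >> h.py <<'E'
def go(x,y,z,yaw,s=None):
    "delta in current tool axes to TCP x,y,z with tool y at world yaw (deg); relative to measured pose"
    s=s or manip.get_state(); R=cv2.Rodrigues(np.array(s['ee_rot']))[0]
    cur=np.degrees(np.arctan2(R[1,1],R[0,1])); d=R.T@(np.array([x,y,z])-s['position'])
    print('t',s['time_s'],'pos',s['position'].round(4),'yaw',cur.round(2),'tilt',R[2].round(3),'delta',d.round(4),'roll',round((cur-yaw+180)%360-180,2),'F',np.round(s['contact_force'],1),'w',round(s['grip_width'],4),'ff',round(s['finger_force'],1),'q',s['qpos'].round(2))
E
python3 -c "
from h import *
go(.482,.0695,.27,5.2)"
```

```text
t 1.1 pos [0.4127 0.2321 0.27  ] yaw 4.93 tilt [ 0.  0. -1.] delta [-0.168   0.0551 -0.    ] roll -0.27 F [1.4 1.4 0.2] w 0.0914 ff 0.0 q [ 0.46 -0.06  2.14 -0.    1.06  0.38]
```

Call:
{"method": "arm_command", "body": {"deltas": [[0,-0.03,0.01,0,0],[0,-0.06,0.02,0,0],[0,-0.09,0.03,0,0],[0,-0.12,0.04,0,0],[0,-0.14,0.05,0,0],[0,-0.145,0.05,0,0],[0,-0.145,0.05,0,0]]}}

```text
time_s: 1.8
position: [0.4749, 0.0938, 0.2697]
ee_rot: [-2.12, -2.318, 0.001]
contact_force: [-0.6, 0.5, -0.4]
grip_width: 0.0911
finger_force: 0.0
```

```bash
python3 - <<'E'
from h import *
s=snap('side');snap('top')
go(.482,.0695,.162,5.2)
c=proj(s,[.482,.07,.2])[0].astype(int);print(c)
a=s['img'][c[1]-60:c[1]+60,c[0]-75:c[0]+75]
cv2.imwrite('pics/c2.png',cv2.resize(a,None,fx=5,fy=5,interpolation=cv2.INTER_CUBIC))
# finger cloud near tip
P,ok=cloud(s);p=manip.get_state()['position']
m=ok&(np.hypot(P[...,0]-p[0],P[...,1]-p[1])<.08)&(P[...,2]>.263)&(P[...,2]<.3);q=P[m];print(m.sum(),q.min(0),q.max(0),np.median(q,0))
print(proj(s,[p,p+[.0455,.004,0],p-[.0455,.004,0]]))
E
```

```text
t 1.9 pos [0.4747 0.0947 0.2697] yaw 5.19 tilt [ 0. -0. -1.] delta [-0.0258  0.0051  0.1077] roll -0.01 F [ 0.2 -0.6  0.5] w 0.0914 ff 0.0 q [ 0.15 -0.04  2.12  0.    1.06  0.06]
[286 206]
171 [0.41678866 0.0677527  0.2690308 ] [0.5309094  0.11756123 0.29995511] [0.51849739 0.08347488 0.28610941]
[[279.85185622 177.83139945]
 [296.63875572 175.23493463]
 [262.60751607 180.49861757]]
```

View pics/c2.png

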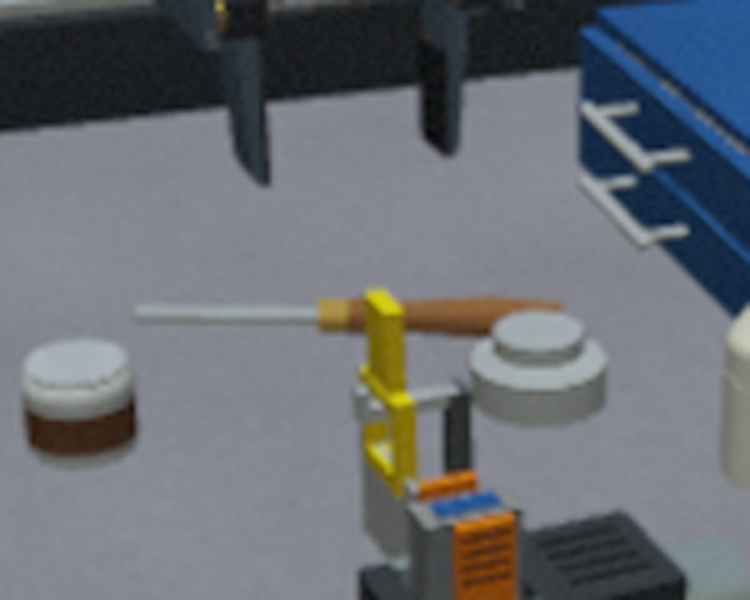

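The crop shows fingertips at (258,183) and (443,152), about where the side camera's calibration puts them. The scraper hangs upright on the peg, with its grip top at (385,293). Now I descend.

Call:
{"method": "arm_command", "body": {"deltas": [[0,-0.013,0.004,0.01,0],[0,-0.026,0.007,0.025,0],[0,-0.026,0.007,0.045,0],[0,-0.026,0.007,0.065,0],[0,-0.026,0.007,0.085,0],[0,-0.026,0.007,0.1,0],[0,-0.026,0.007,0.107,0],[0,-0.026,0.007,0.107,0]]}}

```text
time_s: 2.7
position: [0.4839, 0.0689, 0.1619]
ee_rot: [-2.117, -2.319, 0.002]
contact_force: [-0.1, -0.1, -0.2]
grip_width: 0.091
finger_force: 0.0
```

Call:
{"method": "arm_command", "body": {"deltas": [[0.4,0,0,0,0],[0.6,0,0,0,0],[0.7,0,0,0,0],[0.75,0,0,0,0],[0.75,0,0,0,0]], "squeeze": 15}}

```text
time_s: 3.2
position: [0.4847, 0.0689, 0.1632]
ee_rot: [2.119, 2.319, 0.001]
contact_force: [0.1, 0.2, -0.5]
grip_width: 0.054
finger_force: 0.0
```

```bash
python3 - <<'E'
from h import *
s=snap('side')
go(.482,.0695,.162,5.2)
c=proj(s,[.482,.07,.17])[0].astype(int);print(c)
a=s['img'][c[1]-60:c[1]+60,c[0]-75:c[0]+75]
cv2.imwrite('pics/c3.png',cv2.resize(a,None,fx=5,fy=5,interpolation=cv2.INTER_CUBIC))
E
```

```text
t 3.25 pos [0.4846 0.0689 0.1631] yaw 5.18 tilt [-0.  0. -1.] delta [ 0.0008 -0.0026  0.0011] roll -0.02 F [-0.5  0.2 -0.7] w 0.0499 ff 0.0 q [ 0.09  0.12  2.18 -0.    0.84  0.  ]
[286 216]
```

View pics/c3.png

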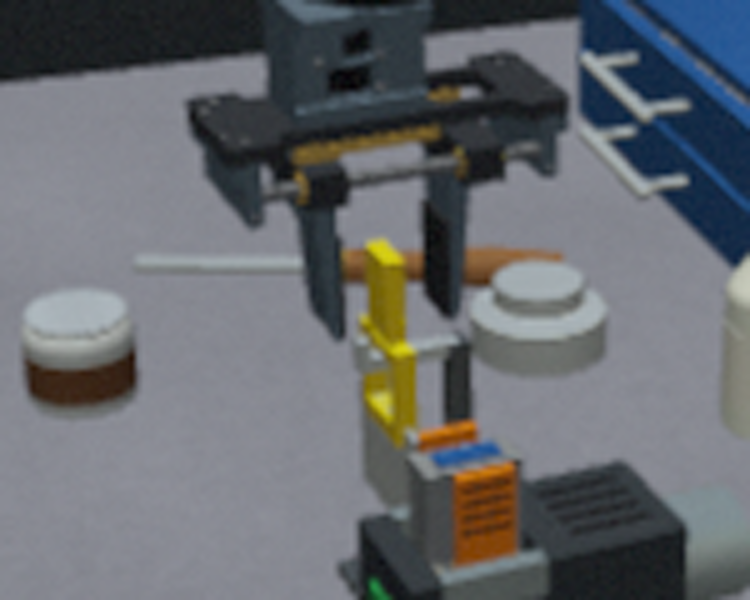

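Fingers straddle the grip evenly (finger edges at about 340 and 430, grip at 368–405). Now I close.

Call:
{"method": "arm_command", "body": {"deltas": [[0.9,0,0,0,0],[1,0,0,0,0],[1,0,0,0,0],[1,0,0,0,0],[1,0,0,0,0],[1,0,0,0,0],[1,0,0,0,0],[1,0,0,0,0]], "squeeze": 20}}

```text
time_s: 4.05
position: [0.4846, 0.0689, 0.163]
ee_rot: [2.119, 2.319, 0.0]
contact_force: [1.6, -0.3, 0.5]
grip_width: 0.0118
finger_force: 20.0
```

Call:
{"method": "arm_command", "body": {"deltas": [[1,0,0,-0.005,0],[1,0,0,-0.011,0],[1,0,0,-0.018,0],[1,0,0,-0.018,0],[1,0,0,-0.018,0]]}}

```text
time_s: 4.55
position: [0.4847, 0.0689, 0.1812]
ee_rot: [2.119, 2.319, 0.001]
contact_force: [-0.0, 0.3, -1.8]
grip_width: 0.0118
finger_force: 20.0
```

Call:
{"method": "arm_command", "body": {"deltas": [[1,0,-0.005,0,0],[1,0,-0.013,0,0],[1,0,-0.021,0,0],[1,0,-0.029,0,0],[1,0,-0.037,0,0],[1,0,-0.043,0,0],[1,0,-0.047,0,0],[1,0,-0.047,0,0]]}}

```text
time_s: 5.35
position: [0.4373, 0.0646, 0.181]
ee_rot: [2.119, 2.32, 0.0]
contact_force: [0.7, -0.5, -1.6]
grip_width: 0.0118
finger_force: 20.0
```

```bash
python3 - <<'E'
from h import *
s=snap('side')
go(.435,.065,.28,-3.3)
c=proj(s,[.44,.07,.16])[0].astype(int);print(c)
a=s['img'][c[1]-60:c[1]+60,c[0]-75:c[0]+75]
cv2.imwrite('pics/c4.png',cv2.resize(a,None,fx=5,fy=5,interpolation=cv2.INTER_CUBIC))
E
```

```text
t 5.4 pos [0.4377 0.0647 0.1811] yaw 5.18 tilt [ 0.  0. -1.] delta [ 0.0006 -0.0026 -0.099 ] roll 8.48 F [ 0.1  0.9 -1.8] w 0.0122 ff 20.0 q [0.09 0.01 2.26 0.   0.87 0.  ]
[270 222]
```

View pics/c4.png

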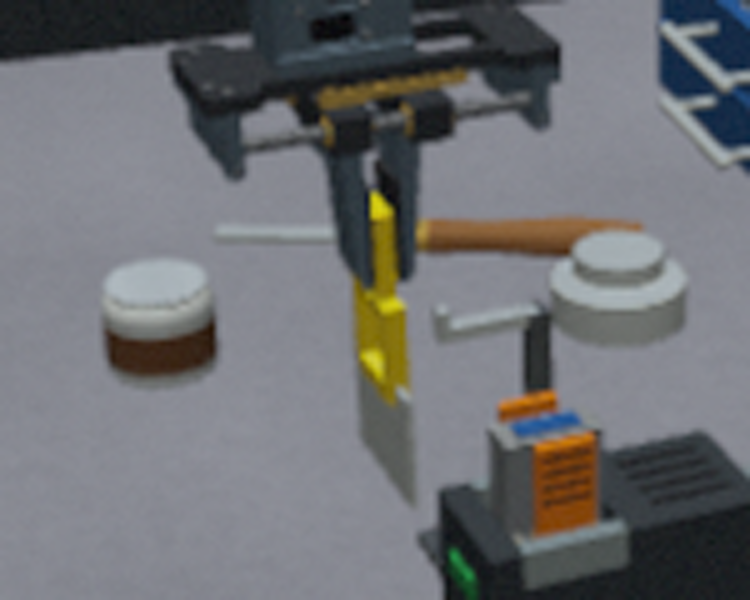

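The scraper is off the hook and upright, with its blade at (388,450) and the peg tip at (440,320). Now I go up and over to the caddy.

Call:
{"method": "arm_command", "body": {"deltas": [[1,0,0,-0.02,0],[1,0,0,-0.05,0],[1,0,0,-0.08,0],[1,-0.01,0,-0.1,0],[1,-0.035,0,-0.1,1],[1,-0.07,0,-0.1,3],[1,-0.105,0,-0.1,5],[1,-0.14,0.001,-0.1,7],[1,-0.175,0.002,-0.1,8.5],[1,-0.21,0.003,-0.1,8.5]]}}

```text
time_s: 6.4
position: [0.4599, -0.1458, 0.2811]
ee_rot: [2.286, 2.155, 0.0]
contact_force: [1.0, -0.5, -1.6]
grip_width: 0.012
finger_force: 20.0
```

```bash
python3 - <<'E'
from h import *
go(.474,-.2965,.28,-3.3)
E
```

```text
t 6.4 pos [ 0.4599 -0.1458  0.2811] yaw -3.38 tilt [-0.  0. -1.] delta [-0.1496  0.023   0.0011] roll -0.08 F [ 1.  -0.5 -1.6] w 0.012 ff 20.0 q [-0.36 -0.06  2.12  0.    1.09 -0.3 ]
```

Call:
{"method": "arm_command", "body": {"deltas": [[1,-0.03,0.005,0,0],[1,-0.06,0.01,0,0],[1,-0.09,0.015,0,0],[1,-0.12,0.02,0,0],[1,-0.14,0.023,0,0],[1,-0.15,0.023,0,0],[1,-0.15,0.023,0.02,0],[1,-0.15,0.023,0.05,0],[1,-0.15,0.023,0.07,0],[1,-0.15,0.023,0.07,0]]}}

```text
time_s: 7.4
position: [0.4726, -0.2938, 0.2084]
ee_rot: [-2.281, -2.154, 0.001]
contact_force: [0.1, -0.1, -1.1]
grip_width: 0.012
finger_force: 20.0
```

```bash
python3 - <<'E'
from h import *
s=snap('side');snap('top')
go(.474,-.2965,.123,-3.3)
c=proj(s,[.474,-.297,.11])[0].astype(int);print(c)
a=s['img'][c[1]-60:c[1]+60,c[0]-75:c[0]+75]
cv2.imwrite('pics/c5.png',cv2.resize(a,None,fx=5,fy=5,interpolation=cv2.INTER_CUBIC))
P,ok=cloud(s)
m=ok&(P[...,0]>.4)&(P[...,0]<.55)&(P[...,1]>-.38)&(P[...,1]<-.2)&(P[...,2]>.085)&(P[...,2]<.11);q=P[m]
print(m.sum(),q.min(0),q.max(0),np.median(q,0))
E
```

```text
t 7.5 pos [ 0.4741 -0.295   0.2114] yaw -3.3 tilt [ 0. -0. -1.] delta [-0.0016 -0.      0.0884] roll 0.0 F [ 1.   0.2 -1.7] w 0.0119 ff 20.0 q [-0.6   0.16  2.02  0.    0.96 -0.54]
[332 320]
119 [ 0.46696423 -0.33677251  0.08903042] [ 0.47300901 -0.24925525  0.10995772] [ 0.46994729 -0.30058194  0.10021471]
```

View pics/c5.png

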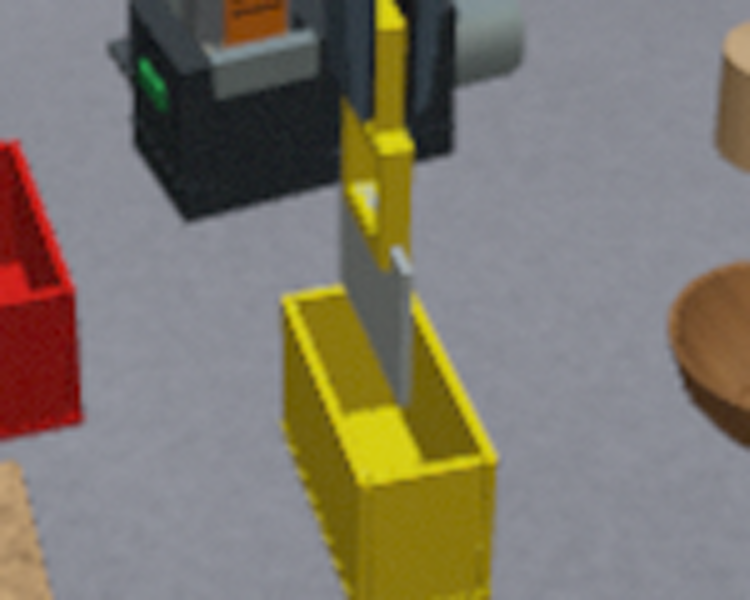

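The blade is over the caddy opening and centred to within about 3 mm. Its lower front corner at (403,400) is inside the rim, whose corners are at (285,297), (495,460) and (360,480). Lowering now.

Call:
{"method": "arm_command", "body": {"deltas": [[1,-0.002,0.001,0.01,0],[1,-0.002,0.001,0.023,0],[1,-0.002,0.001,0.036,0],[1,-0.002,0.001,0.049,0],[1,-0.002,0.001,0.062,0],[1,-0.002,0.001,0.073,0],[1,-0.002,0.001,0.08,0],[1,-0.002,0.001,0.084,0],[1,-0.002,0.001,0.086,0],[1,-0.002,0.001,0.086,0]]}}

```text
time_s: 8.5
position: [0.4749, -0.2974, 0.125]
ee_rot: [2.285, 2.156, 0.0]
contact_force: [0.7, 0.0, -1.0]
grip_width: 0.0119
finger_force: 20.0
```

Call:
{"method": "arm_command", "body": {"deltas": [[1,0,0,0.001,0],[1,0,0,0.002,0],[1,0,0,0.002,0]]}}

```text
time_s: 8.8
position: [0.4751, -0.2976, 0.1234]
ee_rot: [2.284, 2.156, 0.0]
contact_force: [0.3, 0.0, 1.8]
grip_width: 0.0118
finger_force: 20.0
```

Call:
{"method": "arm_command", "body": {"deltas": [[0.8,0,0,0,0],[0.7,0,0,0,0],[0.6,0,0,0,0],[0.5,0,0,0,0],[0.3,0,0,0,0],[0.1,0,0,0,0],[0,0,0,0,0],[0,0,0,0,0],[0,0,0,0,0],[0,0,0,0,0]]}}

```text
time_s: 9.8
position: [0.4748, -0.2973, 0.1229]
ee_rot: [-2.285, -2.156, 0.0]
contact_force: [0.7, -0.0, -0.9]
grip_width: 0.0871
finger_force: 0.0
```

Call:
{"method": "arm_command", "body": {"deltas": [[0,0,0,0,0],[0,0,0,0,0],[0,0,0,-0.01,0],[0,0,0,-0.03,0],[0,0,0,-0.055,0],[0,0,0,-0.085,0],[0,0,0,-0.115,0],[0,0,0,-0.14,0],[0,0,0,-0.147,0],[0,0,0,-0.147,0]]}}

```text
time_s: 10.8
position: [0.4752, -0.2976, 0.2711]
ee_rot: [2.283, 2.155, 0.001]
contact_force: [-0.1, -0.4, -0.7]
grip_width: 0.0912
finger_force: 0.0
```

```bash
python3 - <<'E'
from h import *
s=snap('side')
go(.4935,-.0365,.27,-84.8)
c=proj(s,[.474,-.297,.11])[0].astype(int)
a=s['img'][c[1]-120:c[1]+60,c[0]-100:c[0]+100]
cv2.imwrite('pics/c6.png',cv2.resize(a,None,fx=3,fy=3,interpolation=cv2.INTER_CUBIC))
E
```

```text
t 10.85 pos [ 0.4747 -0.2972  0.2698] yaw -3.32 tilt [-0.  0. -1.] delta [ 2.614e-01  3.700e-03 -2.000e-04] roll 81.48 F [-0.3 -0.7  0.1] w 0.0916 ff 0.0 q [-0.6   0.09  1.98  0.    1.07 -0.54]
```

View pics/c6.png

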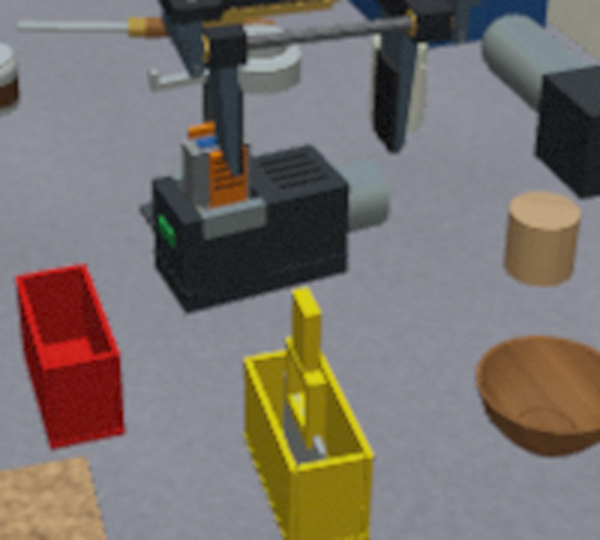

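The scraper stands upright in the yellow caddy, with its grip top at (305,293). The cassette is at (215,165). Now I move over it.

Call:
{"method": "arm_command", "body": {"deltas": [[0,0.02,0,0,5],[0,0.05,0,0,13],[0,0.08,0,0,21],[0,0.11,0.001,0,29],[0,0.14,0.001,0,37],[0,0.17,0.002,0,45],[0,0.2,0.003,0,53],[0,0.23,0.003,0,61],[0,0.25,0.004,0,69],[0,0.26,0.004,0,77]]}}

```text
time_s: 11.85
position: [0.4932, -0.0364, 0.2684]
ee_rot: [-3.13, -0.258, 0.004]
contact_force: [0.1, -0.5, 0.5]
grip_width: 0.0912
finger_force: 0.0
```

Call:
{"method": "arm_command", "body": {"deltas": [[0,0,0,0,4.5],[0,0,0,0.02,4.5],[0,0,0,0.05,4.5],[0,0,0,0.07,4.5],[0,0,0,0.07,4.5],[0,0,0,0.07,4.5]]}}

```text
time_s: 12.45
position: [0.4934, -0.038, 0.1995]
ee_rot: [-3.138, -0.142, 0.003]
contact_force: [0.2, 0.6, 0.8]
grip_width: 0.0911
finger_force: 0.0
```

```bash
python3 - <<'E'
from h import *
s=snap('side');go(.4935,-.0365,.1,-84.8)
P,ok=cloud(s);x,y,z=[P[...,i] for i in range(3)]
hsv=cv2.cvtColor(s['img'],cv2.COLOR_BGR2HSV);H,S=hsv[...,0].astype(int),hsv[...,1].astype(int)
org=(H>5)&(H<20)&(S>150)&ok&(x>.44)&(x<.54)&(y>-.1)&(y<.02)&(z>.09)&(z<.15)
q=P[org];near=q[q[:,1]<-.045];print('near catch',len(near),np.median(near,0),near.min(0),near.max(0))
blu=(H>95)&(H<125)&(S>100)&ok&(x>.45)&(x<.54)&(y>-.08)&(y<.02)&(z>.125)&(z<.15)
print('blue',P[blu].mean(0),P[blu].min(0),P[blu].max(0))
p=manip.get_state()['position']
m=ok&(abs(x-p[0])<.04)&(abs(y-p[1])<.08)&(z>p[2]-.005)&(z<p[2]+.03);f=P[m]
for k in(f[f[:,1]<p[1]],f[f[:,1]>p[1]]): print('finger',len(k),np.median(k,0),k.min(0),k.max(0))
c=proj(s,[.49,-.037,.15])[0].astype(int)
a=s['img'][c[1]-60:c[1]+60,c[0]-75:c[0]+75]
cv2.imwrite('pics/c7.png',cv2.resize(a,None,fx=5,fy=5,interpolation=cv2.INTER_CUBIC))
E
```

```text
t 12.5 pos [ 0.494  -0.0381  0.2002] yaw -84.82 tilt [-0. -0. -1.] delta [-0.0003 -0.0016  0.1002] roll -0.02 F [0.7 0.2 0.8] w 0.0912 ff 0.0 q [-0.12  0.07  2.15 -0.    0.92  1.36]
near catch 215 [ 0.49736379 -0.06175659  0.11647513] [ 0.48152609 -0.06841172  0.09101166] [ 0.5163496  -0.04533861  0.13929476]
blue [ 0.4951286  -0.03574674  0.1365682 ] [ 0.4791562  -0.0430627   0.13498667] [ 0.5115364  -0.02742698  0.13910098]
finger 164 [ 0.49657398 -0.09208986  0.2155405 ] [ 0.4792899  -0.09646431  0.19842016] [ 0.51424261 -0.08567389  0.23020055]
finger 147 [0.48538107 0.0086655  0.21354898] [0.47020391 0.00317018 0.19884424] [0.50466546 0.01875035 0.22972614]
```

View pics/c7.png

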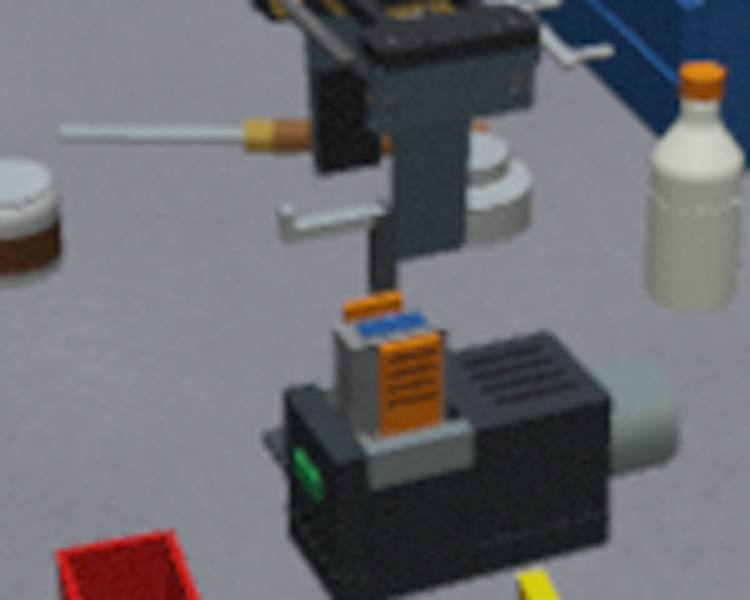

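The crop shows the fingers straddling the cassette along y (near finger at (430,180)) and aligned with the catch face at (410,385). The offsets are within about 2 mm. Descending.

Call:
{"method": "arm_command", "body": {"deltas": [[0,0.002,0,0.01,0],[0,0.002,0,0.025,0],[0,0.002,0,0.04,0],[0,0.002,0,0.055,0],[0,0.002,0,0.07,0],[0,0.002,0,0.083,0],[0,0.002,0,0.093,0],[0,0.002,0,0.1,0],[0,0.002,0,0.1,0]], "squeeze": 3}}

```text
time_s: 13.4
position: [0.4955, -0.0378, 0.0992]
ee_rot: [-3.138, -0.142, 0.002]
contact_force: [-0.5, 0.3, 0.5]
grip_width: 0.0909
finger_force: 0.0
```

Call:
{"method": "arm_command", "body": {"deltas": [[0.2,0,0,0,0],[0.35,0,0,0,0],[0.39,0,0,0,0],[0.4,0,0,0,0],[0.4,0,0,0,0],[0.4,0,0,0,0],[0.4,0,0,0,0]]}}

```text
time_s: 14.1
position: [0.4959, -0.0378, 0.1]
ee_rot: [3.138, 0.142, 0.0]
contact_force: [-0.1, -0.9, -0.3]
grip_width: 0.055
finger_force: 0.0
```

Call:
{"method": "arm_command", "body": {"deltas": [[0.42,0,0,0,0],[0.43,0,0,0,0],[0.44,0,0,0,0],[0.45,0,0,0,0],[0.45,0,0,0,0]]}}

```text
time_s: 14.6
position: [0.4959, -0.0378, 0.0999]
ee_rot: [3.138, 0.142, -0.0]
contact_force: [-0.1, -1.2, -0.5]
grip_width: 0.0501
finger_force: 2.4
```

Call:
{"method": "arm_command", "body": {"deltas": [[0.5,0,0,0,0],[0.55,0,0,0,0],[0.6,0,0,0,0],[0.7,0,0,0,0],[0.8,0,0,0,0],[0.8,0,0,0,0],[0.8,0,0,0,0]], "squeeze": 30}}

```text
time_s: 15.3
position: [0.4959, -0.0377, 0.1002]
ee_rot: [-3.138, -0.142, 0.0]
contact_force: [-1.6, 1.9, 5.2]
grip_width: 0.0372
finger_force: 30.0
```

Call:
{"method": "arm_command", "body": {"deltas": [[0.8,0,0,-0.001,0],[0.8,0,0,-0.002,0],[0.8,0,0,-0.003,0],[0.8,0,0,-0.004,0],[0.8,0,0,-0.004,0]]}}

```text
time_s: 15.8
position: [0.4959, -0.0379, 0.104]
ee_rot: [3.138, 0.142, 0.0]
contact_force: [0.2, 0.4, -3.0]
grip_width: 0.0372
finger_force: 30.0
```

```bash
cat > b.py <<'E'
from h import *
s=snap('side');go(.4959,-.0377,.2,-84.8)
P,ok=cloud(s);x,y,z=[P[...,i] for i in range(3)]
hsv=cv2.cvtColor(s['img'],cv2.COLOR_BGR2HSV);H,S=hsv[...,0].astype(int),hsv[...,1].astype(int)
for n,lo,hi,sm in(('blue',95,125,100),('org',5,20,150)):
    m=(H>lo)&(H<hi)&(S>sm)&ok&(x>.44)&(x<.55)&(y>-.1)&(y<.03)&(z>.09)&(z<.35);q=P[m]
    print(n,len(q),q.mean(0).round(4),q.min(0).round(4),q.max(0).round(4)) if len(q) else print(n,0)
E
python3 b.py
```

```text
t 15.85 pos [ 0.4959 -0.0379  0.104 ] yaw -84.82 tilt [ 0.  0. -1.] delta [ 0.0001 -0.0001 -0.096 ] roll -0.02 F [-1.4  0.1 -2.5] w 0.0372 ff 30.0 q [-0.12  0.24  2.18 -0.    0.72  1.36]
blue 26 [ 0.492  -0.0493  0.2153] [ 0.4596 -0.074   0.1388] [ 0.519  -0.0302  0.2918]
org 64 [ 0.4934 -0.0485  0.1089] [ 0.4785 -0.0634  0.09  ] [ 0.5105 -0.0164  0.2293]
```

Call:
{"method": "arm_command", "body": {"deltas": [[0.8,0,0,-0.003,0],[0.8,0,0,-0.007,0],[0.8,0,0,-0.011,0],[0.8,0,0,-0.015,0],[0.8,0,0,-0.019,0],[0.8,0,0,-0.023,0],[0.8,0,0,-0.027,0],[0.8,0,0,-0.031,0],[0.8,0,0,-0.035,0],[0.8,0,0,-0.038,0]]}}

```text
time_s: 16.85
position: [0.496, -0.0378, 0.1423]
ee_rot: [3.138, 0.142, 0.0]
contact_force: [0.0, 0.4, -2.2]
grip_width: 0.037
finger_force: 30.0
```

Call:
{"method": "arm_command", "body": {"deltas": [[0.8,0,0,-0.006,0],[0.8,0,0,-0.014,0],[0.8,0,0,-0.022,0],[0.8,0,0,-0.03,0],[0.8,0,0,-0.038,0],[0.8,0,0,-0.046,0],[0.8,0,0,-0.054,0],[0.8,0,0,-0.062,0],[0.8,0,0,-0.07,0],[0.8,0,0,-0.075,0]]}}

```text
time_s: 17.85
position: [0.4961, -0.0378, 0.2178]
ee_rot: [3.138, 0.142, 0.001]
contact_force: [0.3, -0.8, -1.8]
grip_width: 0.0374
finger_force: 30.0
```

Call:
{"method": "arm_command", "body": {"deltas": [[0.8,0,0,-0.008,0],[0.8,0,0,-0.016,0],[0.8,0,0,-0.024,0],[0.8,0,0,-0.031,0],[0.8,0,0,-0.035,0],[0.8,0,0,-0.036,0],[0.8,0,0,-0.036,0],[0.8,0,0,-0.036,0],[0.8,0,0,-0.036,0],[0.8,0,0,-0.036,0]]}}

```text
time_s: 18.85
position: [0.4958, -0.0378, 0.2527]
ee_rot: [-3.138, -0.142, 0.001]
contact_force: [0.4, 0.6, -3.1]
grip_width: 0.0371
finger_force: 30.0
```

```bash
python3 b.py; python3 - <<'E'
from h import *
s=load('side');a=s['img'][110:400,180:470]
cv2.imwrite('pics/c8.png',cv2.resize(a,(600,600),interpolation=cv2.INTER_CUBIC))
E
```

```text
t 18.9 pos [ 0.4958 -0.0378  0.2527] yaw -84.83 tilt [-0. -0. -1.] delta [ 0.0002 -0.0001  0.0527] roll -0.03 F [-0.2  0.  -1.3] w 0.0372 ff 30.0 q [-0.12  0.    2.11 -0.    1.03  1.36]
blue 9 [ 0.482  -0.0444  0.2914] [ 0.479  -0.0658  0.2875] [ 0.4865 -0.0353  0.301 ]
org 215 [ 0.4948 -0.0549  0.2351] [ 0.4789 -0.0642  0.2105] [ 0.5167 -0.0166  0.2927]
```

View pics/c8.png

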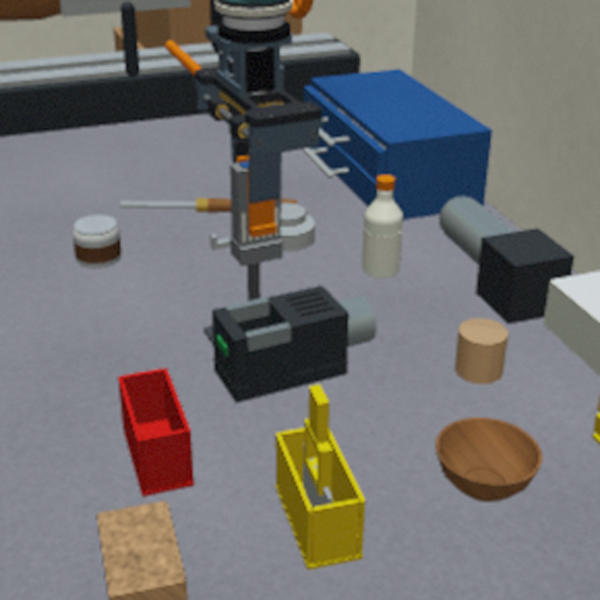

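The cassette is out and upright in the gripper, with its foot at about (255,245), some 80 mm above the dock. The scraper stands in the caddy at (318,440) and the bystanders are unmoved.

```bash
python3 -c "
from plant import manip
print(manip.sign_off())"
```

```text
the job is handed in; nothing more can be done
None
```

The job is handed in at about 19 s: the scraper stands blade down in the yellow caddy, and the cassette is held upright by its pinched catches at 30 N, its foot about 80 mm above the dock. The fingers closed to 37 mm rather than the 40 mm given, so I take both catches as fully in; sign-off returned no verdict.

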